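Slide one case out of a packed row and put it in the dish

ROBOT

A 6-joint arm with a two-finger parallel gripper is mounted at the origin on a cart in front of the work surface, level with it; the furniture and walls round the work are solid. World frame = base frame: x ahead of the robot, y to its left, z up, the work surface at z = 0. Lengths are in m, angles in rad, forces in N, time in s.
With the tool pointing down it reaches from about 0.375 to 0.9 m from the base axis. Payload 3.1 kg.
Tool frame: the origin (TCP) lies on the front face of the gripper's body, between the roots of the fingers; the fingertips stand 70 mm ahead of it and the grasp point (between the pads) lies 51 mm ahead of it; z points along the fingers, y is the line along which they close (so a half turn about z gives the same grasp; the last joint's range is limited). The gripper opens to 87 mm and grips with 3 to 60 N. Pads are 19 mm wide; open, the fingers measure 117 mm over their backs; the gripper's body (75 mm by 190 mm) begins 51 mm behind the grasp point.
Start: joints at [-1.492, 0.527, 1.433, -0, 1.181, -0.178], TCP at [0.159, -0.604, 0.292] pointing down, gripper open.
Joint ranges: [-3.08, 3.08], [-0.75, 2.2], [0.22, 2.44], [-1.43, 4.57], [0, 2.65], [-2.85, 2.85]. Speed limits (rad/s): [2.79, 2.79, 3.14, 3.14, 3.14, 3.14].

INTERFACE

Orientations are given as a unit quaternion [x, y, z, w].
In Python, from rig import robot, cams, ticket gives the robot as it stands. The module is installed in compiled form; this text tells all that it offers.
- The arm moves only by the shell command python3 -m crank 'ROWS' [FORCE]. ROWS is JSON, a list of rows, each a list of 7 numbers: the shift along the tool's x, y, z in cm, then the turn, a rotation vector about the tool's x, y, z in rad, then the closure, from 0 (fully open) to 1 (shut). A call has 1 to 5 rows; each row shifts and turns the commanded pose from where the row before left it, along the tool's axes as they then stand; what a row does not reach is not made up. A row lasts 1/8 s, in which the tool goes at most 62.5 mm and 10.7 degrees, less where a joint would pass 70% of its speed; a pose out of reach is approached as far as the arm can. A call is refused whole if a number of a shift passes 6.25 or a number of a turn 0.188, either way. A call with a gripper value outside its range is refused whole. The fingers move at their own pace and stop on an object; FORCE is the grip in N (left out, the last holds). Time passes only in rows, so rows that do not move let the fingers close. It gives the time, the measured TCP pose, the force, the opening and the grip force at its end, in the units of the state.
- robot.get_obs(): the state, without advancing time (a new reading comes with each control period).
- cams.camera(name): name is "scene" or "top"; returns the picture (400x640x3 uint8, red, green, blue); there is no depth.
- cams.camera_info(name): a dict with "intrinsics" (3x3 intrinsics, pixels), "pose" (4x4, takes a point from camera to world coordinates). Camera axes: x right, y down, z forward; pixel columns grow to the right and rows downward; lengths in m; the calibration is good to about 2 mm. A picture is of the moment at which its call begins. camera_info takes no time and is no camera call.
- ticket.hand_in(): hands the job in; it is judged then, once.
The state is a dict: "time": time; "q": joint angles; "joint_velocities": joint speeds; "joint_torque": joint torques, N m; "position": TCP position; "tool_rot": TCP orientation; "ft_force": force on the tool from outside, world axes, zero at the start; "moment": the same for the moment, N m; "grip_width": finger opening in m; "grip_force": force on a finger pad.
Only numpy, scipy, OpenCV 4.12 (cv2) and the standard library are available. Lean on these libraries where they do the work, as an engineer would, in place of code of your own. Each camera call takes 0.05 s, during which the arm holds its last target. There are 200 camera calls.

TASK

The blue cover-glass case has been pushed into the row with two paper cartons in the grey supply tray with the low black fence. Press a fingertip gently on its lid (its thin lid cracks under a hard press) and slide it along the tray floor towards the tray's open front until it stands clear of the row by about a finger's breadth or more, leaving the two cartons where they are. Then pick it up and set it down flat in the steel dish, without dropping it and without disturbing the other things on the bench.

Things in the scene. Friction and masses are not known exactly. Their poses are not given: they have to be found in the camera images.
- case_centre (a point): Centre (half-way up) of the loose blue plastic cover-glass case, a flat box 46 (x) x 48 (y) x 18 mm high, about 0.14 kg. x axis to the tray's rear, z up. Stands in any one of the row's three places, touching its neighbours with the fence close behind: fingers fit in on no side. Flat lid 9 mm above this point, with a small white label; white catch on the front.
- case: The same blue case; origin at the centre of its underside. Its lid is hard: a millimetre or two of height separates no touch from too hard a press, so feel for it at a few mm/s. The case slides easily on the tray (friction about 0.2, far less than rubber fingertips on the lid): a steady press of 6 to 12 N drags it, a lighter one slips; more than 18 N between case and tray cracks it.
- carton_a: White paper carton with a purple band, loose, 46 (x) x 48 (y) x 18 mm high, about 0.09 kg; origin at the centre of its underside. One of the two neighbours in the row, to be left in place.
- carton_b: The other carton, exactly like carton_a, to be left in place.
- tray: Fixed grey tray on levelling feet, its underside 2 to 12 mm above the bench. Floor plate 220 (x) x 157 (y) x 4 mm; origin at the centre of its underside, x axis to its rear. Black fence at the rear, top 18 mm above the origin: back wall, inner face at x = +105 mm; side walls, inner faces at y = +-73.5 mm, x = +48 to +110 mm. From x = -110 to +48 mm it is bare level floor.
- tray_row (a point): Middle of the row of three, on the tray's floor (4 mm above the tray's origin), at x = +81.5 mm of the tray, same axes as the tray. The three places are at y = -48.3, 0 and +48.3 mm from here; the fronts of the cartons are at x = -23 mm and their backs at +23 mm from here.
- dish_in (a point): Centre of the inner floor of the fixed open steel dish, 130 x 130 mm outside, 124 x 124 mm inside; its floor is 3 mm above the bench and its rim 18 mm above the bench. x and y run along its sides.
- cup_centre (a point): Bystander: centre of a loose specimen cup with orange lid, 52 mm in diameter, 56 mm high.
- amber_centre (a point): Bystander: centre of a loose brown bottle with red cap, 31 mm in diameter, 78 mm high.
Not all that is in view belongs to the job. Of the things that look like the part that bears dish_in, the larger one is meant.

How it is judged:
By the outcome, as a careful person would: the job done as asked, in the order asked, and still so for the second after the job is handed in, with the robot touching nothing.
It also fails if it takes over 64 s, if anything falls off the work surface, if the arm or the gripper's body presses on something with over 40 N, if the wrist force passes 120 N, or if a joint passes its speed limit or range.

## Working session

There is one attempt and no reset: what is moved stays moved. The work goes in short steps, Python scripts to look and compute and a shell command to move; the robot and the scene stay as the last step left them, time stands still between calls to the robot, and variables do not carry over. Pictures are saved under pics/ and viewed, at most 10 in all, crops included, and the job is handed in when it is done.

```bash
mkdir -p pics; python3 - <<'E'
from rig import robot,cams
import cv2,numpy as np
for n in("scene","top"):
    im=cams.camera(n); cv2.imwrite(f"pics/{n}0.png",im[:,:,::-1]); i=cams.camera_info(n); print(n,np.round(i["intrinsics"],1).tolist(),np.round(i["pose"],3).tolist())
o=robot.get_obs()
for k in o: print(k,np.round(o[k],3))
E
```

```text
scene [[483.3, 0.0, 315.9], [0.0, 483.3, 205.8], [0.0, 0.0, 1.0]] [[-0.89, -0.344, 0.299, 0.169], [-0.455, 0.641, -0.618, 0.762], [0.021, -0.686, -0.727, 0.968], [0.0, 0.0, 0.0, 1.0]]
top [[371.3, 0.0, 317.6], [0.0, 371.3, 201.4], [0.0, 0.0, 1.0]] [[-0.017, -0.995, 0.1, 0.457], [-1.0, 0.018, 0.013, -0.022], [-0.015, -0.1, -0.995, 0.975], [0.0, 0.0, 0.0, 1.0]]
time 0.1
q [-1.492  0.528  1.434 -0.     1.181 -0.178]
joint_velocities [-0.002  0.001 -0.003 -0.001 -0.     0.   ]
joint_torque [ -0.    -44.099 -17.715   0.063   0.053  -0.   ]
position [ 0.159 -0.604  0.291]
tool_rot [ 0.992  0.129  0.    -0.001]
ft_force [-0.368 -0.118  0.472]
moment [ 0.022  0.014 -0.02 ]
grip_force 0.0
grip_width 0.087
```

View pics/top0.png

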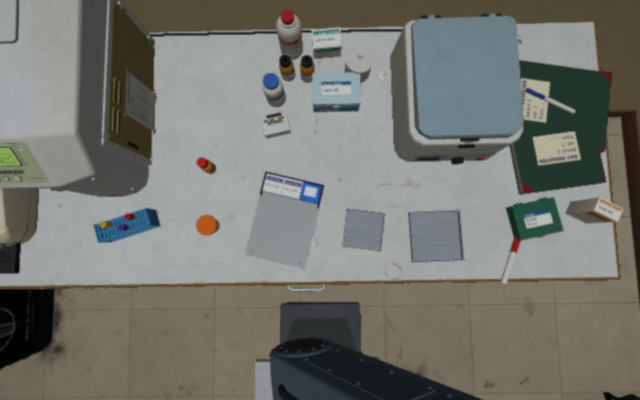

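View pics/scene0.png

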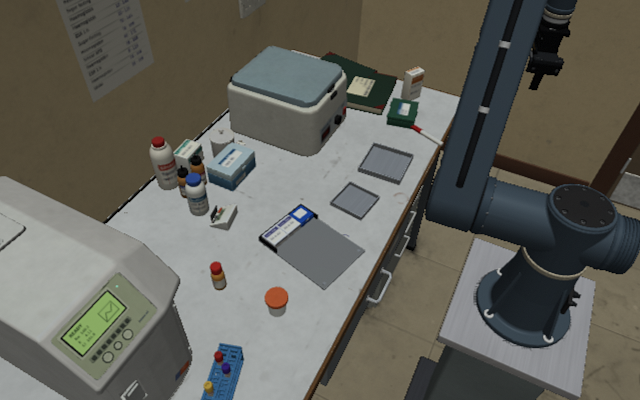

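The top view shows the tray at (285,220), with the blue case at the right end of the row (312,192). There are two dish-like plates: a small one at (364,230) and a larger one at (436,236). The larger fits the description. Next I'll make an enlarged crop and measure.

```bash
cat > h.py <<'E'
from rig import robot,cams
import cv2,numpy as np
def ray(n,uv):
    i=cams.camera_info(n);K=np.array(i["intrinsics"]);P=np.array(i["pose"])
    d=P[:3,:3]@np.linalg.inv(K)@np.array([uv[0],uv[1],1.]);return P[:3,3],d
def onz(n,uv,z):
    c,d=ray(n,uv);return c+d*(z-c[2])/d[2]
def tri(a,b):
    (c1,d1),(c2,d2)=ray("top",a),ray("scene",b)
    s=np.linalg.lstsq(np.c_[d1,-d2],c2-c1,rcond=None)[0];p,q=c1+s[0]*d1,c2+s[1]*d2
    return (p+q)/2,np.linalg.norm(p-q)
def blobs(im,m,amin):
    for c in cv2.findContours(m.astype(np.uint8),cv2.RETR_EXTERNAL,cv2.CHAIN_APPROX_NONE)[0]:
        if cv2.contourArea(c)>amin: yield c
E
python3 - <<'E'
from h import *
T=cv2.imread("pics/top0.png");S=cv2.imread("pics/scene0.png")
a=cv2.resize(T[160:280,230:480],None,fx=3.2,fy=3.2,interpolation=cv2.INTER_CUBIC)[:, :800]
cv2.imwrite("pics/c_top.png",a)
b=cv2.resize(S[190:300,240:420],None,fx=4.4,fy=4.4,interpolation=cv2.INTER_CUBIC);cv2.imwrite("pics/c_sc.png",b)
for n,I in(("top",T),("scene",S)):
    h=cv2.cvtColor(I,cv2.COLOR_BGR2HSV);H,s,v=cv2.split(h)
    print(n,"floor",h[230,285] if n=="top" else h[250,320])
    for nm,m in(("blue",(abs(H.astype(int)-108)<9)&(s>150)&(v>90)),("grey",(v>100)&(v<165)&(s<60))):
        for c in blobs(I,m,60 if nm=="blue" else 600):
            r=cv2.minAreaRect(c);q=cv2.approxPolyDP(c,0.04*cv2.arcLength(c,True),True)[:,0]
            print(nm,np.round(r[0],1),np.round(r[1],1),round(r[2]),q.tolist()[:8])
E
```

```text
top floor [100  11 144]
blue [124.1 226. ] [19.5 57. ] 72 [[154, 226], [145, 209], [95, 227], [99, 240]]
blue [310.3 192.3] [18.2 17.9] 14 [[304, 182], [300, 198], [317, 202], [320, 186]]
blue [270.5  81. ] [14. 13.] 90 [[268, 74], [264, 78], [264, 83], [271, 88], [276, 85], [277, 79], [273, 74]]
grey [556.3 147.7] [29.7 44.6] 82 [[574, 131], [534, 136], [538, 164], [580, 159]]
grey [319.5 199.5] [399. 639.] 90 [[19, 0], [0, 286], [501, 281], [0, 399], [639, 395], [340, 32], [592, 21]]
grey [ 8.  20.5] [16. 41.] 0 [[0, 0], [0, 41], [11, 41], [16, 0]]
scene floor [100  14 108]
blue [224.5 374.1] [28.1 61.3] 18 [[240, 347], [220, 344], [232, 374], [214, 362], [202, 399], [231, 399]]
blue [300.8 213.8] [16.3 17. ] 45 [[300, 205], [289, 214], [301, 224], [312, 213]]
blue [193.  177.5] [ 9. 14.] 90 [[199, 175], [188, 174], [186, 180], [195, 182], [199, 179]]
grey [ 34.  377.5] [68. 43.] 0 [[0, 356], [0, 399], [68, 399]]
grey [475.5 308. ] [327. 182.] 0 [[312, 399], [441, 320], [638, 399], [639, 254], [524, 247], [524, 348], [423, 217]]
grey [239.6 260.5] [296.  493.1] 79 [[459, 97], [0, 320]]
grey [287.4  77.7] [109.9  59.4] 18 [[227, 87], [310, 114], [345, 74], [269, 46], [235, 81], [308, 102], [341, 69], [331, 92]]
```

View pics/c_top.png

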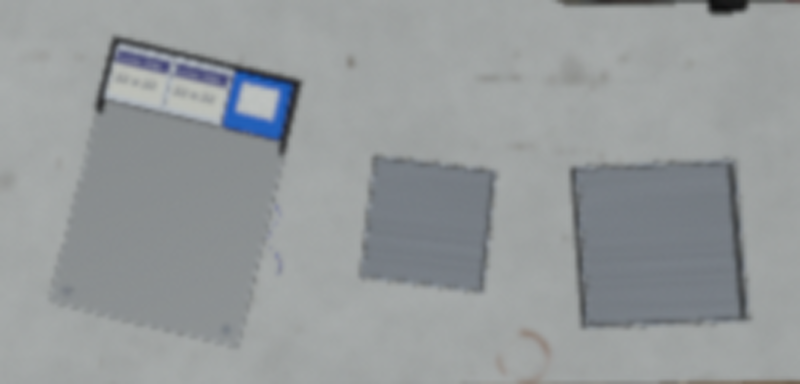

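View pics/c_sc.png

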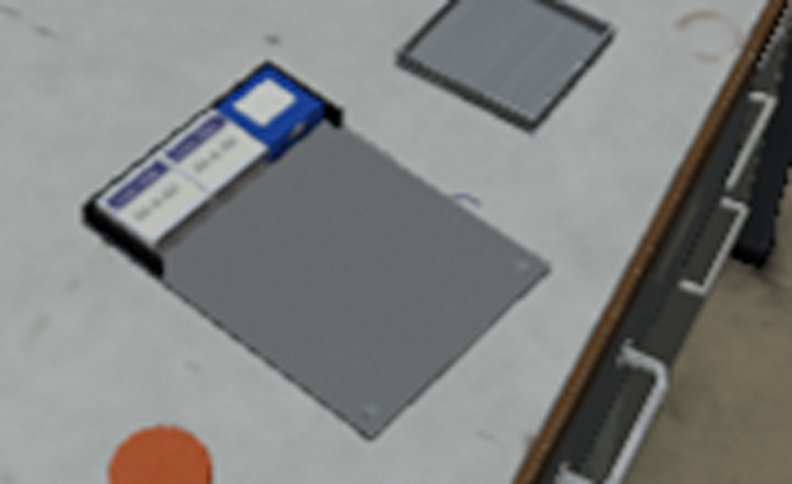

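Crops confirm it: the case with its white label is at the right (−y) end, label centre at top (310.6,191.9) and scene (300,213.2). The larger dish has corners near top (408,212), (460,210), (464,259) and (412,262). Now for 3D positions.

```bash
python3 - <<'E'
from h import *
ct=lambda x,y:((x+.5)/3.2+230-.5,(y+.5)/3.2+160-.5)
cs=lambda x,y:((x+.5)/4.4+240-.5,(y+.5)/4.4+190-.5)
r=lambda p:np.round(np.array(p)*1000,1)
for nm,a,b in(("label",(258,102),(264,102)),("frontL",(48,300),(372,438)),("frontR",(240,347),(549,267))):
    p,e=tri(ct(*a),cs(*b));print(nm,r(p),"err",r(e))
for z in(.008,.012,.016):
    q=[onz("top",ct(*c),z) for c in((48,300),(240,347))]; f=[onz("top",ct(*c),z+.014) for c in((115,38),(300,80))]
    l=[onz("top",ct(*c),z+.018) for c in((238,69),(294,83),(281,141),(223,128))]
    m=(np.mean(f,0)-np.mean(q,0))[:2];w=(q[0]-q[1])[:2];w2=(f[0]-f[1])[:2]
    print(z,"len",r(np.linalg.norm(m)),"w",r(np.linalg.norm(w)),r(np.linalg.norm(w2)),"yaw",np.degrees([np.arctan2(m[1],m[0]),np.arctan2(-w[0],w[1]),np.arctan2(-w2[0],w2[1])]).round(1),"traycentre",r((np.mean(q,0)+np.mean(f,0))/2),"lid",r(np.mean(l,0)),
     "scene label",r(onz("scene",cs(264,102),z+.018)))
d=[onz("top",ct(*c),.018) for c in((571,167),(735,160),(748,319),(583,326))]
print("dish",r(np.mean(d,0)),[r(np.linalg.norm(d[i]-d[i-1])) for i in range(4)],r(d))
E
```

```text
label [578.7   9.   32.3] err 2.1
frontL [422.5 180.3  13.9] err 0.7
frontR [383.9  27.1  10.7] err 2.3
0.008 len 219.2 w 159.9 154.5 yaw [-14.4 -14.5 -14. ] traycentre [508.8  77.   15. ] lid [575.9   8.1  26. ] scene label [582.5   4.2  26. ]
0.012 len 218.3 w 159.3 153.9 yaw [-14.4 -14.5 -14. ] traycentre [508.6  76.6  19. ] lid [575.4   8.   30. ] scene label [580.7   7.4  30. ]
0.016 len 217.4 w 158.6 153.2 yaw [-14.4 -14.5 -14. ] traycentre [508.4  76.1  23. ] lid [574.9   7.8  34. ] scene label [579.   10.7  34. ]
dish [ 460.6 -309.4   18. ] [np.float64(126.6), np.float64(131.4), np.float64(126.4), np.float64(130.5)] [[ 522.2 -241.8   18. ]
 [ 525.5 -373.2   18. ]
 [ 399.1 -376.6   18. ]
 [ 395.7 -246.1   18. ]]
```

Case lid centre is about (576, 8.5) mm at z 28–32, which matches the tray layout (575.7, 9.7). Tray yaw is −14.4°. Dish centre is (461, −309). Moving above the case with the fingers shut.

```bash
python3 -m crank '[[0,0,0,0,0,0.17,1],[0,0,0,0,0,0.17,1],[0,0,0,0,0,0.17,1],[1.935,-5.36,0,0,0,0,1],[1.935,-5.36,0,0,0,0,1]]' 10 >/dev/null
python3 -m crank '[[1.935,-5.36,0,0,0,0,1],[1.935,-5.36,0,0,0,0,1],[1.935,-5.36,0,0,0,0,1],[1.935,-5.36,0,0,0,0,1],[1.935,-5.36,0,0,0,0,1]]' >/dev/null
python3 -m crank '[[1.935,-5.36,0,0,0,0,1],[1.935,-5.36,0,0,0,0,1],[1.935,-5.36,0,0,0,0,1],[1.935,-5.36,0,0,0,0,1],[1.935,-5.36,0,0,0,0,1]]' >/dev/null
python3 -m crank '[[1.935,-5.36,0,0,0,0,1],[0,0,4.7,0,0,0,1],[0,0,4.7,0,0,0,1],[0,0,4.7,0,0,0,1],[0,0,0,0,0,0,1]]'
```

```text
time: 2.6
position: [0.574, 0.0082, 0.1476]
tool_rot: [0.992, -0.126, -0.005, -0.0]
ft_force: [-0.4, -0.1, 0.9]
grip_width: 0.0009
grip_force: 0.0
```

```bash
python3 -m crank '[[0.2,0,1.5,0,0,0,1],[0,0,1.5,0,0,0,1],[0,0,0.6,0,0,0,1],[0,0,0,0,0,0,1],[0,0,0,0,0,0,1]]'
python3 - <<'E'
from h import *
I=cams.camera("scene")[:,:,::-1];J=cams.camera("top")[:,:,::-1]
cv2.imwrite("pics/p1.png",np.hstack([cv2.resize(I[160:260,240:340],None,fx=4,fy=4,interpolation=2),cv2.resize(J[150:250,260:360],None,fx=4,fy=4,interpolation=2)]))
o=robot.get_obs();print(o["position"],o["tool_rot"],o["ft_force"])
E
```

```text
time: 3.22
position: [0.5791, 0.0071, 0.1157]
tool_rot: [0.992, -0.126, 0.0, 0.0]
ft_force: [-0.0, 0.1, -0.1]
grip_width: 0.0007
grip_force: 0.0
[0.57909953 0.00713659 0.11581929] [ 9.92060034e-01 -1.25763901e-01  5.74661702e-04  2.41943777e-05] [ 1.09793011  1.11754316 -0.4262951 ]
```

View pics/p1.png

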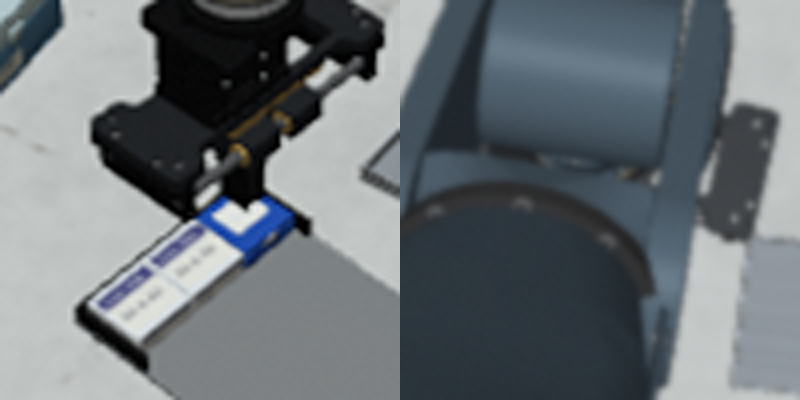

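The fingertip is above the white label (crop 248,208) and should land near the lid centre. Feeling down now.

```bash
python3 -m crank '[[-0.2,0,0.5,0,0,0,1],[0,0,0.2,0,0,0,1],[0,0,0.05,0,0,0,1],[0,0,0.05,0,0,0,1],[0,0,0,0,0,0,1]]'
python3 -m crank '[[0,0,0.05,0,0,0,1],[0,0,0.05,0,0,0,1],[0,0,0,0,0,0,1]]'
```

```text
time: 3.95
position: [0.5769, 0.0077, 0.1072]
tool_rot: [0.992, -0.126, 0.0, 0.0]
ft_force: [0.2, -0.1, -0.5]
grip_width: 0.0007
grip_force: 0.0
time: 4.32
position: [0.5768, 0.0077, 0.1062]
tool_rot: [0.992, -0.126, -0.0, -0.0]
ft_force: [-0.1, 0.4, -0.4]
grip_width: 0.0003
grip_force: 0.0
```

```bash
python3 -m crank '[[0,0,0.05,0,0,0,1],[0,0,0.05,0,0,0,1],[0,0,0.05,0,0,0,1],[0,0,0,0,0,0,1]]' | grep -E "pos|ft"
python3 -m crank '[[0,0,0.03,0,0,0,1],[0,0,0.03,0,0,0,1],[0,0,0,0,0,0,1]]'| grep -E "pos|ft"
```

```text
position: [0.5768, 0.0077, 0.1047]
ft_force: [-0.4, 0.1, 0.0]
position: [0.5768, 0.0077, 0.1041]
ft_force: [1.0, -0.7, -0.1]
```

```bash
python3 -m crank '[[0,0,0.03,0,0,0,1],[0,0,0.03,0,0,0,1],[0,0,0,0,0,0,1]]'| grep -E "pos|ft"
```

```text
position: [0.5769, 0.0077, 0.1039]
ft_force: [-0.8, 0.8, 4.7]
```

```bash
python3 -m crank '[[0,0,0.03,0,0,0,1],[0,0,0.03,0,0,0,1],[0,0,0,0,0,0,1]]'| grep -E "pos|ft"
```

```text
position: [0.5768, 0.0077, 0.1039]
ft_force: [-2.9, 0.2, 7.4]
```

```bash
python3 -m crank '[[0,0,0.01,0,0,0,1],[0,0,0,0,0,0,1]]'| grep -E "pos|ft"
```

```text
position: [0.5769, 0.0077, 0.1039]
ft_force: [-2.7, -0.8, 8.7]
```

```bash
python3 -m crank '[[-0.1,0,0,0,0,0,1],[-0.2,0,0,0,0,0,1],[-0.2,0,0,0,0,0,1]]'| grep -E "pos|ft"
```

```text
position: [0.5739, 0.0085, 0.1039]
ft_force: [1.6, -0.4, 4.9]
```

```bash
python3 -m crank '[[0,0,0.03,0,0,0,1],[0,0,0.02,0,0,0,1],[0,0,0,0,0,0,1]]'| grep -E "pos|ft"
```

```text
position: [0.5737, 0.0086, 0.1039]
ft_force: [0.1, -0.0, 9.6]
```

```bash
python3 -m crank '[[-0.2,0,0,0,0,0,1],[-0.2,0,0,0,0,0,1],[-0.2,0,0,0,0,0,1],[-0.2,0,0,0,0,0,1]]'| grep -E "pos|ft"
```

```text
position: [0.5669, 0.0103, 0.1039]
ft_force: [2.2, -0.1, 7.8]
```

```bash
python3 -m crank '[[-0.25,0,0.01,0,0,0,1],[-0.25,0,0,0,0,0,1],[-0.25,0,0,0,0,0,1],[-0.25,0,0,0,0,0,1]]'| grep -E "pos|ft"
python3 - <<'E'
from h import *
I=cams.camera("scene")[:,:,::-1]
cv2.imwrite("pics/p2.png",cv2.resize(I[170:270,240:360],None,fx=5,fy=5,interpolation=2))
E
```

```text
position: [0.5574, 0.0128, 0.1039]
ft_force: [1.6, -0.0, 7.7]
```

View pics/p2.png

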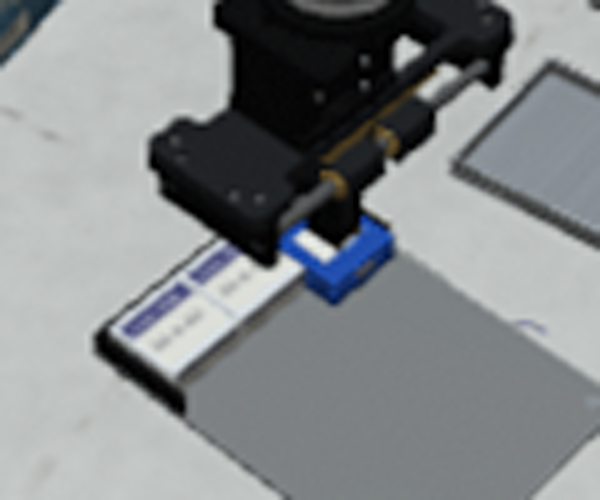

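The case now projects about 20 mm, with its front at (335,290), and the cartons are unmoved. Continuing the drag.

```bash
python3 -m crank '[[-0.25,0,0.01,0,0,0,1],[-0.25,0,0,0,0,0,1],[-0.25,0,0,0,0,0,1],[-0.25,0,0,0,0,0,1],[-0.25,0,0,0,0,0,1]]'| grep -E "pos|ft"
python3 -m crank '[[-0.3,0,0,0,0,0,1],[-0.3,0,0,0,0,0,1],[-0.3,0,0,0,0,0,1]]'| grep -E "pos|ft"
```

```text
position: [0.5455, 0.0159, 0.1039]
ft_force: [0.7, 0.2, 8.7]
position: [0.5369, 0.0181, 0.1039]
ft_force: [1.5, -0.9, 9.4]
```

```bash
python3 -m crank '[[-0.3,0,0,0,0,0,1],[-0.3,0,0,0,0,0,1],[-0.3,0,0,0,0,0,1],[-0.3,0,0,0,0,0,1]]'| grep -E "pos|ft"
```

```text
position: [0.5253, 0.0211, 0.1038]
ft_force: [2.1, 0.1, 10.3]
```

```bash
python3 -m crank '[[-0.3,0,-0.02,0,0,0,1],[-0.3,0,0,0,0,0,1],[-0.3,0,0,0,0,0,1],[-0.3,0,0,0,0,0,1],[-0.3,0,0,0,0,0,1]]'| grep -E "pos|ft"
python3 -m crank '[[-0.3,0,-0.01,0,0,0,1],[-0.3,0,0,0,0,0,1],[-0.3,0,0,0,0,0,1],[-0.3,0,0,0,0,0,1]]'| grep -E "pos|ft"
```

```text
position: [0.5107, 0.0249, 0.1038]
ft_force: [2.3, -0.5, 8.8]
position: [0.4989, 0.0279, 0.1039]
ft_force: [2.8, -0.8, 9.4]
```

```bash
python3 -m crank '[[0,0,-0.1,0,0,0,1],[0,0,-0.5,0,0,0,1],[0,0,-4.0,0,0,0,1],[0,0,-4,0,0,0,0],[0,0,0,0,0,0,0]]'
python3 - <<'E'
from h import *
I=cams.camera("scene")[:,:,::-1].copy()
H,s,v=cv2.split(cv2.cvtColor(I,cv2.COLOR_BGR2HSV))
for c in blobs(I,(abs(H.astype(int)-108)<9)&(s>150)&(v>90),60): print(cv2.approxPolyDP(c,0.04*cv2.arcLength(c,True),True)[:,0].tolist())
cv2.imwrite("pics/p3.png",cv2.resize(I[170:270,240:360],None,fx=6,fy=6,interpolation=2))
cv2.imwrite("pics/p3s.png",I)
E
```

```text
time: 11.25
position: [0.4974, 0.0284, 0.1909]
tool_rot: [0.992, -0.126, 0.003, 0.0]
ft_force: [0.5, 0.2, -0.1]
grip_width: 0.013
grip_force: 0.0
[[240, 347], [220, 344], [232, 374], [214, 362], [202, 399], [231, 399]]
[[324, 221], [312, 233], [325, 241], [336, 230]]
[[199, 175], [189, 174], [186, 176], [186, 180], [189, 183], [194, 183], [199, 180]]
```

View pics/p3.png

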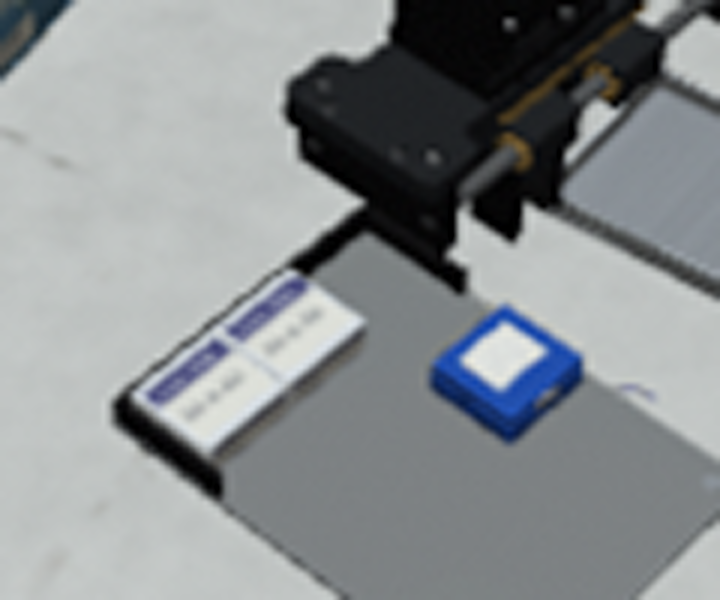

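The case stands well clear, with its lid at crop (507,355), and both cartons are in place. Computing the case position and yaw relative to the tool.

```bash
python3 - <<'E'
from h import *
c=lambda x,y:((x+.5)/6+240-.5,(y+.5)/6+170-.5)
pts=[onz("scene",c(*p),.034)[:2]*1000 for p in((507,306),(583,362),(511,428),(431,372))]
print(np.round(pts,1),np.mean(pts,0).round(1),"label",np.round(onz("scene",c(504,354),.034)*1000,1))
for i in range(4):
    d=pts[i]-pts[i-1];print(np.linalg.norm(d).round(1),np.degrees(np.arctan2(d[1],d[0])).round(1))
o=robot.get_obs();print(o["position"])
E
```

```text
[[510.3   4.8]
 [467.7  18. ]
 [478.7  64.6]
 [522.   53.3]] [494.7  35.2] label [499.3  29.8  34. ]
49.8 -103.6
44.5 162.8
47.9 76.8
44.7 -14.7
[0.49634125 0.02849326 0.18941067]
```

```bash
python3 -m crank '[[0,0,1.5,0,0,0,0],[0,0,1.5,0,0,0,0],[0,0,1.5,0,0,0,0],[0,0,0,0,0,0,0],[0,0,0,0,0,0,0]]'
```

```text
time: 11.92
position: [0.496, 0.0285, 0.143]
tool_rot: [0.992, -0.126, -0.0, -0.0]
ft_force: [0.4, -0.5, 0.3]
grip_width: 0.0665
grip_force: 0.0
```

```bash
python3 -m crank '[[0,0,0.5,0,0,0,0],[0,0,0.5,0,0,0,0],[0,0,1,0,0,0,0],[0,0,1.5,0,0,0,0],[0,0,1.5,0,0,0,0]]'|grep -E "pos|ft|width"
python3 -m crank '[[0,0,0.3,0,0,0,0],[0,0,0.1,0,0,0,0],[0,0,0,0,0,0,0]]'|grep -E "pos|ft|width"
```

```text
position: [0.4958, 0.0285, 0.0923]
ft_force: [-0.5, -0.3, 0.9]
grip_width: 0.0872
position: [0.4962, 0.0285, 0.0896]
ft_force: [-0.2, -0.2, -0.3]
grip_width: 0.0873
```

```bash
python3 -m crank '[[0,0,0.1,0,0,0,0.4],[0,0,0,0,0,0,1],[0,0,0,0,0,0,1],[0,0,0,0,0,0,1],[0,0,0,0,0,0,1]]' 15|grep -E "pos|ft|grip"
python3 -m crank '[[0,0,0,0,0,0,1],[0,0,0,0,0,0,1],[0,0,0,0,0,0,1]]'|grep -E "pos|ft|grip"
```

```text
position: [0.496, 0.0285, 0.0885]
ft_force: [1.5, 0.9, 0.1]
grip_width: 0.0478
grip_force: 15.0
position: [0.496, 0.0285, 0.0885]
ft_force: [0.8, 0.4, 2.2]
grip_width: 0.048
grip_force: 15.0
```

```bash
python3 -m crank '[[0,0,-0.3,0,0,0,1],[0,0,-1,0,0,0,1],[0,0,-2,0,0,0,1],[0,0,-2.5,0,0,0,1],[0,0,-2.2,0,0,-0.14,1]]'|grep -E "pos|ft|grip"
python3 -m crank '[[-0.2,1.5,0,0,0,-0.14,1],[-0.56,4,0,0,0,0,1],[-0.56,4,0,0,0,0,1],[-0.56,4,0,0,0,0,1],[-0.56,4,0,0,0,0,1]]'|grep -E "pos|ft|grip"
python3 -m crank '[[-0.56,4,0,0,0,0,1],[-0.56,4,0,0,0,0,1],[-0.56,4,0,0,0,0,1],[-0.38,3,0,0,0,0,1],[0,1,0,0,0,0,1]]'
python3 -m crank '[[0,0,0,0,0,0,1],[0,0,0,0,0,0,1]]'|grep -E "pos|rot|grip"
```

```text
position: [0.4959, 0.0285, 0.1698]
ft_force: [-0.3, -0.8, -1.1]
grip_width: 0.0477
grip_force: 15.0
position: [0.4741, -0.148, 0.1691]
ft_force: [1.2, 0.2, -2.1]
grip_width: 0.0477
grip_force: 15.0
time: 15.8
position: [0.4581, -0.309, 0.169]
tool_rot: [1.0, 0.013, 0.0, 0.0]
ft_force: [0.3, 1.0, -2.3]
grip_width: 0.0479
grip_force: 15.0
position: [0.458, -0.3056, 0.1684]
tool_rot: [1.0, 0.014, -0.001, -0.001]
grip_width: 0.0481
grip_force: 15.0
```

```bash
python3 -m crank '[[0.3,0.3,2.0,0,0,0,1],[0,0,2,0,0,0,1],[0,0,2,0,0,0,1],[0,0,1.2,0,0,0,1],[0,0,0.3,0,0,0,1]]'|grep -E "pos|ft|grip"
python3 - <<'E'
from h import *
I=cams.camera("scene")[:,:,::-1]
cv2.imwrite("pics/p4.png",cv2.resize(I[100:240,330:470],None,fx=4,fy=4,interpolation=2))
E
```

```text
position: [0.461, -0.3094, 0.0921]
ft_force: [-0.8, -0.6, -1.3]
grip_width: 0.0475
grip_force: 15.0
```

View pics/p4.png

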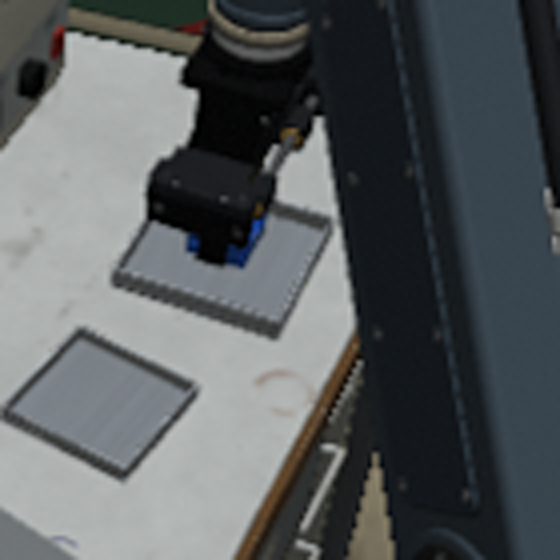

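The case (crop 230,245) hangs inside the large dish's outline. Lowering gently.

```bash
python3 -m crank '[[0,0,0.6,0,0,0,1],[0,0,0.4,0,0,0,1],[0,0,0.1,0,0,0,1],[0,0,0.1,0,0,0,1],[0,0,0,0,0,0,1]]'|grep -E "pos|ft|grip"
```

```text
position: [0.4613, -0.3102, 0.0816]
ft_force: [-0.3, -1.2, -0.8]
grip_width: 0.0478
grip_force: 15.0
```

```bash
python3 -m crank '[[0,0,0.1,0,0,0,1],[0,0,0.1,0,0,0,1],[0,0,0.1,0,0,0,1],[0,0,0.1,0,0,0,1],[0,0,0,0,0,0,1]]'|grep -E "pos|ft|grip"
python3 -m crank '[[0,0,0.05,0,0,0,1],[0,0,0.05,0,0,0,1],[0,0,0,0,0,0,1]]'|grep -E "pos|ft"
```

```text
position: [0.4613, -0.3101, 0.0774]
ft_force: [-0.2, 0.4, -1.0]
grip_width: 0.0476
grip_force: 15.0
position: [0.4613, -0.3101, 0.0764]
ft_force: [-0.1, -0.1, -0.5]
```

```bash
python3 -m crank '[[0,0,0.05,0,0,0,1],[0,0,0.03,0,0,0,1],[0,0,0,0,0,0,1]]'|grep -E "pos|ft"
```

```text
position: [0.4613, -0.3102, 0.0758]
ft_force: [-0.7, 0.4, -0.1]
```

```bash
python3 -m crank '[[0,0,0.03,0,0,0,1],[0,0,0,0,0,0,1]]'|grep -E "pos|ft"
```

```text
position: [0.4613, -0.3102, 0.0758]
ft_force: [-0.7, 1.3, 4.7]
```

Contact with the dish floor. Opening partly (to ~65 mm), then lifting off and looking.

```bash
python3 -m crank '[[0,0,0,0,0,0,0.25],[0,0,0,0,0,0,0.25],[0,0,0,0,0,0,0.25],[0,0,0,0,0,0,0.25],[0,0,0,0,0,0,0.25]]'|grep -E "ft|grip"
python3 -m crank '[[0,0,-0.5,0,0,0,0.25],[0,0,-2,0,0,0,0.25],[0,0,-4,0,0,0,0.25],[0,0,-5,0,0,0,0.25],[0,0,-5,0,0,0,0.25]]'|grep -E "pos|ft|grip"
python3 -m crank '[[-0.2,4,-3,0,0,0,0.25],[-0.2,5,0,0,0,0,0.25],[-0.2,5,0,0,0,0,0.25],[0,4,0,0,0,0,0.25],[0,0,0,0,0,0,0.25]]'|grep -E "time|pos|ft"
python3 - <<'E'
from h import *
J=cams.camera("top")[:,:,::-1];I=cams.camera("scene")[:,:,::-1]
a=cv2.resize(J[150:290,190:490],(800,373),interpolation=2);b=cv2.resize(I[130:310,200:440],(300,225),interpolation=2)
o=np.zeros((600,800,3),np.uint8);o[:373]=a;o[374:599,:300]=b;cv2.imwrite("pics/p5.png",o)
E
```

```text
ft_force: [-0.7, -0.3, 0.5]
grip_width: 0.0653
grip_force: 0.0
position: [0.4611, -0.3099, 0.242]
ft_force: [0.9, -0.4, -0.0]
grip_width: 0.065
grip_force: 0.0
time: 20.85
position: [0.4597, -0.4934, 0.2704]
ft_force: [0.9, 0.2, -0.5]
```

View pics/p5.png

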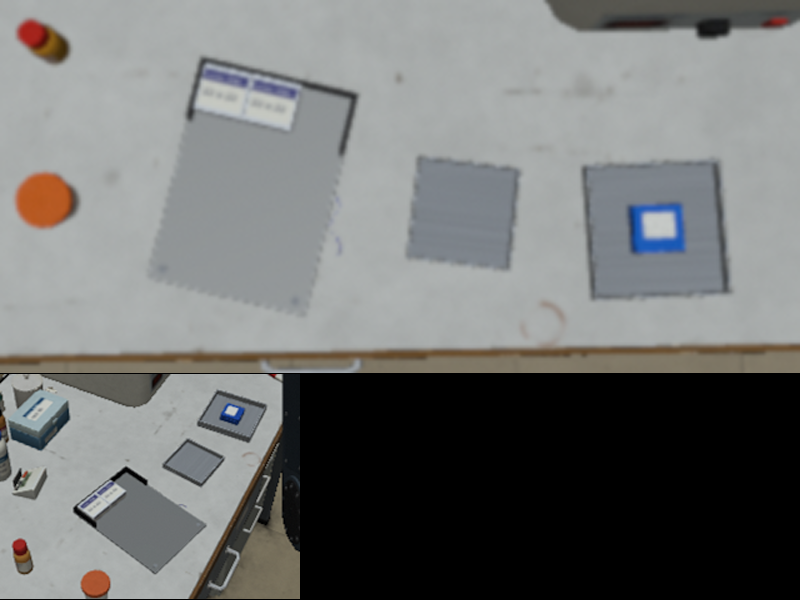

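The case lies flat in the middle of the large dish at (657,227). The cartons are still in place at (247,97), and the bottle and cup are undisturbed.

```bash
python3 -c "
from rig import ticket
print(ticket.hand_in())"
```

```text
the job is handed in; nothing more can be done
None
```

The blue case was slid about 80 mm clear of the row with a light press (about 10 N at most), then picked up and set flat in the larger steel dish; in the final picture the cartons, cup and bottle look undisturbed, and I handed the job in at about 21 s.

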